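# Hang the washed board up to drip dry

### The arm

A 6-joint arm with a two-finger parallel gripper is mounted at the origin on the work surface. World frame = base frame: x ahead of the robot, y to its left, z up, the work surface at z = 0. Lengths are in m, angles in rad, forces in N, time in s.
With the tool pointing down it reaches from about 0.225 to 0.875 m from the base axis. Payload 3.4 kg.
Tool frame: the origin (TCP) lies between the finger pads; the fingertips stand 17 mm ahead of it and the grasp point (between the pads) lies 2 mm behind it (arm.tips_ahead is the distance from the TCP to the fingertips, in m); z points along the fingers, y is the direction in which the jaws open and shut (so a half turn about z gives the same grasp; the last joint's range is limited). The gripper opens to 85 mm and grips with 20 to 120 N. Pads are 22 mm wide; open, the fingers measure 114 mm over their backs; the gripper's body (76 mm by 85 mm) begins 54 mm behind the grasp point. The pads swing forward as they close: fully open they stand 13 mm farther back than shut.
Start: joints at [1.027, 0.276, 1.505, -0, 1.361, -0.121], TCP at [0.236, 0.524, 0.22] pointing down, gripper open.
Joint ranges: [-2.89, 2.89], [-0.75, 2.08], [0.22, 2.7], [-1.18, 4.32], [0.11, 2.71], [-2.7, 2.7]. Speed limits (rad/s): [2.57, 2.57, 3.14, 3.14, 3.14, 3.14].

### API

Orientations are given as a unit quaternion [w, x, y, z].
In Python, from workcell import status, viewer, ticket, arm gives the robot as it stands. The module is installed in compiled form; this text tells all that it offers.
- The arm moves only by the shell command python3 -m pendant 'ROWS' [FORCE]. ROWS is JSON, one flat list of numbers, 5 for each row, row after row: the shift along the world's x, y, z in mm, then the turn about the world's z in degrees, then the closure, from 0 (fully open) to 1 (shut). A call has exactly 8 rows; each row is the pose to reach, as a shift and turn from the pose measured when the call began; what a row does not reach only later rows make up. A row lasts 1/12 s, in which the tool goes at most 41.7 mm and 7.16 degrees, less where a joint would pass 70% of its speed; a pose out of reach is approached as far as the arm can. A call with a gripper value outside its range is refused whole. The fingers move at their own pace and stop on an object; FORCE is the grip in N (left out, the last holds). Time passes only in rows, so rows that repeat a pose let the fingers close, or fill a call up. It gives the time, the measured TCP pose, the force and the opening at its end, in the units of the state.
- status.get_obs(): the state, without advancing time (a new reading comes with each control period).
- viewer.grab_frame(name): name is "scene" or "top"; returns the picture (384x512x3 uint8, red, green, blue); there is no depth.
- viewer.get_calibration(name): a dict with "fx", "fy", "cx", "cy" (pixels), "rvec" (rotation vector, rad) and "tvec" (3), from world to camera coordinates, as OpenCV has them. Camera axes: x right, y down, z forward; pixel columns grow to the right and rows downward; lengths in m; the calibration is good to about 2 mm. A picture is of the moment at which its call begins. get_calibration takes no time and is no camera call.
- ticket.close_job(): hands the job in, once; it reports no verdict.
Trained networks look in the newest picture that a camera, given by its name, has taken for a name from the list of things; names that differ only in an ending like _2 or _b are one class to them, and where a whole thing is asked for, a point or a joint stands for the part that bears it (a point fixed in the world has none). Each returns a list of dicts, best first, with "conf" (0 to 1); they miss things now and then, are a little off and sometimes report something else, mostly with a low value. They report only what shows in the picture. A call takes as long as a camera call. They do not tell look-alikes from the thing itself.
- viewer.silhouettes(camera, query): "region" (384x512 bool, what is visible of it) and "box" ([left, top, width, height] in pixels, round what is visible of it).
- viewer.landmark_of(camera, query): "position" ([column, row] in pixels: a listed point, or the origin of a listed thing).
The state is a dict: "clock": time; "qpos": joint angles; "joint_vel": joint speeds; "effort": joint torques, N m; "position": TCP position; "eef_rot": TCP orientation; "wrist_force": force on the tool from outside, world axes, zero at the start; "torque": the same for the moment, N m; "opening": finger opening in m.
Only numpy, scipy, OpenCV 4.12 (cv2) and the standard library are available. Lean on these libraries where they do the work, as an engineer would, in place of code of your own. Each camera call takes 0.05 s, during which the arm holds its last target. There are 200 camera calls.

### The job

Slide the blue chopping board up out of its leaning slot in the rack by its top edge, drawing it along the slant without wrenching it, then hang it by its hand hole on the drying hook, settling it gently; somebody has re-clamped the hook, so find out how high it now stands. It should end hanging still and upright from its top bar; leave the other boards and everything else where they stand.

Things in the scene. Friction and masses are not known exactly. Their poses are not given: they have to be found in the camera images.
- board_blue: Blue plastic chopping board, flat, 8 thick (its x) x 150 wide (its y) x 150 high (its z), 130 to 250 g. Origin: middle of its lower edge. A hand hole 60 wide x 32 high goes through it, from 96 to 128 above the lower edge, centred in the width; above it is a top bar 22 high that serves as handle. It starts in one of the rack's three slots, leaning.
- board_bar (a point): Point on the blue board: middle of the underside of its top bar (top of the hand hole), 128 above its lower edge, 22 below its top edge.
- board_white: White board of the same shape, in another slot of the rack; leave it.
- board_red: Red board of the same shape, in another slot of the rack; leave it.
- rack: Fixed steel rack, base 270 x 200. Origin: centre of underside. Slots along y, at x = -75, 0, 75, floor 22 up, leaning 0.35 rad: boards' tops point up and to -x. End channels guide a board's side edges over 110 along the slant; the top 40 stands free. A sprung rubber strip 60 to 74 along the slant drags with some N until the board has passed. Boards come out only along the slant.
- hook: Fixed stand of a telescopic drying hook. Origin: under the middle of the hook's bar, on the table. A round level bar 8 thick runs along its x from the post (x = +50, no higher than the bar) to x = -40, then turns up 13 above the bar's top (x = -49 to -36); open to -x. The bar's top is clamped anywhere from 178 to 222 high; the pose does not tell: look or feel.
- turntable: Fixed black turntable tray, 280 across, top at 24, with three upright brushes up to 220 high. Origin: centre of underside.
- jug: Loose steel jug, 90 across, 130 high, handle at its +y, on the turntable. Origin: centre of underside.
- funnel: Loose green funnel, upside down, 90 across, 100 high, on the turntable. Origin: centre of underside.
- vase: Loose short blue ceramic vase, 64 across, 85 high, on the turntable. Origin: centre of underside.
- soap: Loose amber soap bottle, 60 across, 170 high, standing at the side. Origin: centre of underside.
Mind the look-alikes: they are no part of the job. Leave any green look-alike of the hook alone.

How it is judged:
By the outcome, as a careful person would: the job done as asked, in the order asked, and still so for the second after the job is handed in, with the robot touching nothing.
It also fails if it takes over 61 s, if anything falls off the work surface, if the arm or the gripper's body presses on something with over 40 N, if the wrist force passes 120 N, or if a joint passes its speed limit or range.

## Working session

There is one attempt and no reset: what is moved stays moved. The work goes in short steps, Python scripts to look and compute and a shell command to move; the robot and the scene stay as the last step left them, time stands still between calls to the robot, and variables do not carry over. Pictures are saved under pics/ and viewed, about 8 in all and at most 12, crops included, and the job is handed in when it is done.

```bash
mkdir -p pics
cat > h.py <<'E'
import numpy as np, cv2
from workcell import status, viewer, ticket, arm
def cal(n):
    c=viewer.get_calibration(n); K=np.array([[c['fx'],0,c['cx']],[0,c['fy'],c['cy']],[0,0,1]])
    return K,np.array(c['rvec'],float).reshape(3),np.array(c['tvec'],float).reshape(3)
def proj(n,P):
    K,r,t=cal(n); return cv2.projectPoints(np.atleast_2d(np.array(P,float)),r,t,K,None)[0][:,0]
def ray(n,uv):
    K,r,t=cal(n); R=cv2.Rodrigues(r)[0]; d=R.T@np.linalg.solve(K,[uv[0],uv[1],1]); return -R.T@t,d
def onz(n,uv,z):
    o,d=ray(n,uv); return o+d*(z-o[2])/d[2]
def tri(u1,u2):
    o1,d1=ray('scene',u1);o2,d2=ray('top',u2)
    A=np.stack([d1,-d2],1); s=np.linalg.lstsq(A,o2-o1,rcond=None)[0]
    a=o1+s[0]*d1;b=o2+s[1]*d2; return (a+b)/2,np.linalg.norm(a-b)
E
python3 - <<'E'
from h import *
np.set_printoptions(precision=3,suppress=True)
ims={}
for n in ['scene','top']:
    im=viewer.grab_frame(n); ims[n]=im
    cv2.imwrite(f'pics/{n}0.png',cv2.resize(im[:,:,::-1],(800,600),interpolation=cv2.INTER_CUBIC))
    o,d=ray(n,(256,192)); print(n,o,d)
    for q in ['board_blue','board_bar','rack','hook']:
        for r in viewer.landmark_of(n,q): print(n,q,r['conf'],np.array(r['position']))
print(status.get_obs())
E
```

```text
scene [ 1.19  -0.517  1.428] [-0.379  0.328 -0.866]
scene board_blue 0.76 [188.2 215.2]
scene board_bar 0.77 [178.2 184.6]
scene rack 0.79 [199.9 233.7]
scene hook 0.78 [344.1 185.2]
scene hook 0.75 [295.  154.5]
scene hook 0.55 [322.4  83. ]
scene hook 0.5 [189.5 210.9]
scene hook 0.34 [201.6 232.7]
top [0.421 0.021 1.523] [ 0.098 -0.009 -0.995]
top board_blue 0.6 [314.7 210.5]
top board_blue 0.53 [315.3 197.4]
top board_bar 0.77 [318.4 224.7]
top rack 0.79 [316.5 195.7]
top hook 0.87 [182.3 144.6]
top hook 0.73 [108.6 249.8]
top hook 0.72 [192.8 202.8]
{'clock': 0.5, 'qpos': array([ 1.027,  0.276,  1.505, -0.   ,  1.361, -0.121]), 'joint_vel': array([ 0.001,  0.   , -0.001,  0.002, -0.   ,  0.002]), 'effort': array([ -0.   , -41.626, -24.588,  -0.   ,   0.001,  -0.   ]), 'position': array([0.236, 0.524, 0.219]), 'eef_rot': array([0.   , 0.21 , 0.978, 0.   ]), 'wrist_force': array([-0.106, -0.124, -0.204]), 'torque': array([-0.02 , -0.005, -0.063]), 'opening': 0.08530869104628137}
```

View pics/scene0.png

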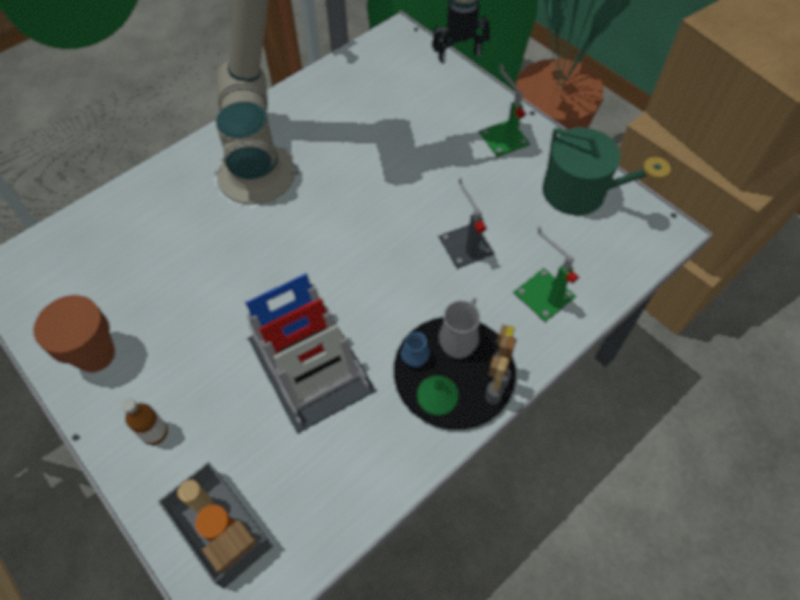

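View pics/top0.png

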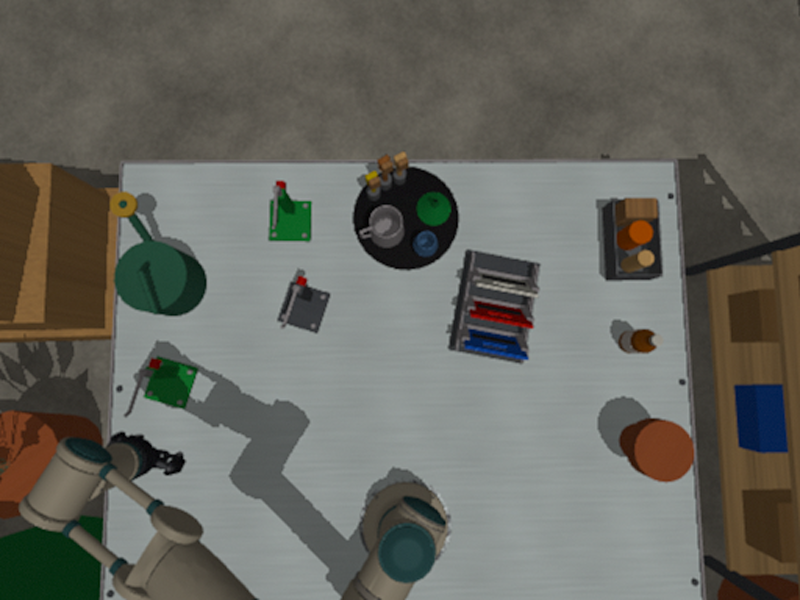

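The scene view shows the blue board at about (280,300) in the robot-side slot and the grey hook at (465,235). In the top view they are at (495,345) and (303,303). The green hooks are decoys. I'll zoom in next.

Run:
```python
from h import *
np.set_printoptions(precision=3,suppress=True)
ims={n:viewer.grab_frame(n)[:,:,::-1] for n in ['scene','top']}
def crop(n,x,y):
    c=ims[n][y:y+60,x:x+80]; c=cv2.resize(c,None,fx=5,fy=5,interpolation=cv2.INTER_CUBIC)
    for k in range(0,80,10): cv2.putText(c,str(x+k),(k*5,8),0,.3,(0,255,255)); cv2.line(c,(k*5,8),(k*5,12),(0,255,255))
    for k in range(0,60,10): cv2.putText(c,str(y+k),(0,k*5+4),0,.3,(0,255,255))
    return c
m=np.vstack([np.hstack([crop('scene',145,168),crop('top',280,192)]),np.hstack([crop('scene',265,110),crop('top',155,160)])])
cv2.imwrite('pics/crop1.png',m)
for n in ims:
    for q in ['board_blue','board_bar','rack','hook']:
        for r in viewer.landmark_of(n,q)[:3]: print(n,q,r['conf'],np.array(r['position']))
    for q in ['board_blue','rack','hook']:
        for r in viewer.silhouettes(n,q)[:3]:
            c=max(cv2.findContours(r['region'].astype(np.uint8),0,2)[0],key=cv2.contourArea)
            print(n,q,r['conf'],r['box'],cv2.minAreaRect(c))
s=tri([178.2,184.6],[318.4,224.7]);print(s)
```

```text
scene board_blue 0.93 [188.1 215.3]
scene board_bar 0.72 [176.8 185.7]
scene rack 0.71 [200.3 233.7]
scene hook 0.94 [319.   84.1]
scene hook 0.87 [341.3 186.2]
scene hook 0.69 [297.5 154.5]
scene board_blue 0.71 [156.0, 172.3, 41.4, 40.9] ((179.60000610351562, 191.7000274658203), (18.782970428466797, 44.27414321899414), 63.43495178222656)
scene rack 0.72 [160.4, 183.9, 78.9, 94.3] ((196.66294860839844, 228.41400146484375), (79.177001953125, 57.73067092895508), 62.1759033203125)
scene hook 0.88 [281.2, 109.8, 35.5, 60.0] ((294.4137878417969, 142.03448486328125), (54.22303771972656, 32.31098937988281), 68.19859313964844)
scene hook 0.69 [309.7, 45.4, 30.9, 51.8] ((328.8620300292969, 81.83858489990234), (28.467058181762695, 39.937957763671875), 41.347782135009766)
scene hook 0.64 [329.4, 146.8, 41.2, 57.6] ((347.9696350097656, 176.9226531982422), (47.27350616455078, 43.48270797729492), 41.987213134765625)
top board_blue 0.91 [313.9 209.5]
top board_bar 0.58 [317.9 224.4]
top rack 0.76 [315.8 199.8]
top hook 0.85 [186.8 201.7]
top hook 0.83 [184.7 145.2]
top hook 0.8 [107.9 247.6]
top board_blue 0.63 [296.1, 209.4, 41.6, 20.3] ((317.28680419921875, 219.30377197265625), (40.359188079833984, 12.900197982788086), 10.619654655456543)
top rack 0.91 [290.5, 161.6, 54.4, 70.0] ((317.02410888671875, 195.62364196777344), (51.830055236816406, 65.39567565917969), 10.784297943115234)
top hook 0.95 [171.1, 115.4, 30.3, 39.6] ((185.0, 134.0), (38.0, 26.0), 90.0)
top hook 0.94 [79.6, 228.1, 44.7, 35.5] ((105.45000457763672, 243.15000915527344), (36.36619186401367, 28.460498809814453), 18.434947967529297)
top hook 0.93 [175.6, 175.7, 35.8, 34.3] ((193.70001220703125, 194.40000915527344), (27.511816024780273, 34.46882629394531), 18.434947967529297)
(array([ 0.435, -0.217,  0.161]), np.float64(0.005125371440653971))
```

View pics/crop1.png

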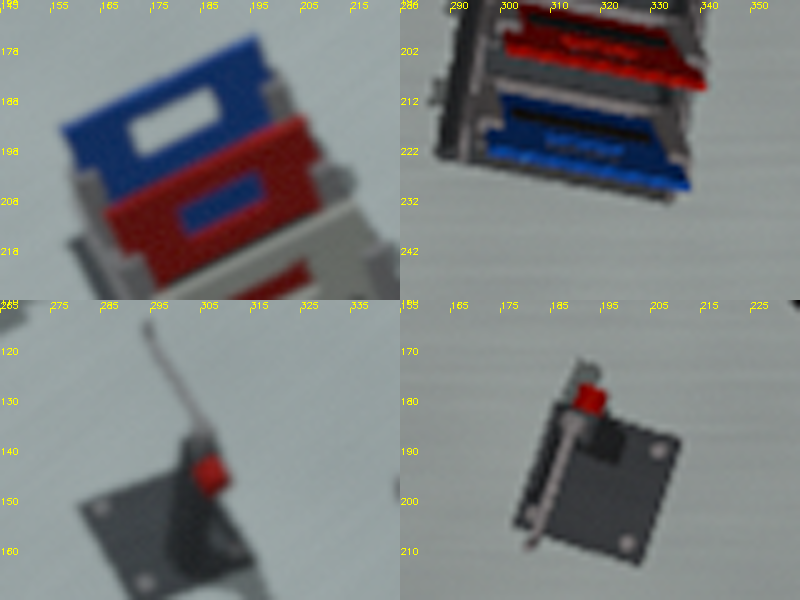

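Run:
```python
from h import *
np.set_printoptions(precision=4,suppress=True)
for k,a,b in [('top+y',(196.4,175),(297.4,223)),('top-y',(157,193.4),(338,230)),('tip',(295,114.4),(181,209.4)),('junction',(306.4,136),(189.4,184))]:
    print(k,tri(a,b))
# joint fit of the board: params x,y of board lower-edge origin, yaw (floor at z=.022, lean .35)
from scipy.optimize import least_squares
def B(p,pts):
    c,s=np.cos(p[2]),np.sin(p[2]); Rz=np.array([[c,-s,0],[s,c,0],[0,0,1]])
    a=-.35; Ry=np.array([[np.cos(a),0,np.sin(a)],[0,1,0],[-np.sin(a),0,np.cos(a)]])
    return (Rz@Ry@np.array(pts,float).T).T+[p[0],p[1],.022]
obs={'scene':[(157,193.4),(196.4,175)],'top':[(338,230),(297.4,223)]}
pts={'scene':[(-.004,-.075,.15),(-.004,.075,.15)],'top':[(-.004,-.075,.15),(-.004,.075,.15)]}
f=lambda p:np.concatenate([(proj(n,B(p,pts[n]))-obs[n]).ravel() for n in obs])
r=least_squares(f,[.48,-.2,-.15]);print(r.x,np.degrees(r.x[2]),r.fun)
print('bar, topmid, bottom',B(r.x,[(0,0,.128),(0,0,.15),(0,0,0)]))
print('net bar',proj('scene',B(r.x,[(0,0,.128)])),proj('top',B(r.x,[(0,0,.128)])))
# hook fit x,y,yaw,h
def H(p):
    c,s=np.cos(p[2]),np.sin(p[2])
    P=np.array([(-.0425,0,p[3]+.013),(.05,0,p[3]),(0.,0,0)])
    return np.c_[c*P[:,0]-s*P[:,1]+p[0],s*P[:,0]+c*P[:,1]+p[1],P[:,2]]
oh={'scene':[(295,114.4),(306.4,136),(297.5,154.5)],'top':[(181,209.4),(189.4,184),(186.8,201.7)]}
w=np.array([1,1,1,1,.2,.2])
g=lambda p:np.concatenate([(proj(n,H(p))-oh[n]).ravel()*w for n in oh])
r=least_squares(g,[.5,.25,-.3,.2]);print(r.x,np.degrees(r.x[2]),r.fun)
```

```text
top+y (array([ 0.4409, -0.1424,  0.1514]), np.float64(0.0016042285976789821))
top-y (array([ 0.414 , -0.2896,  0.1586]), np.float64(0.0031028856835735273))
tip (array([0.4941, 0.2798, 0.187 ]), np.float64(0.004186570535325586))
junction (array([0.5862, 0.2518, 0.171 ]), np.float64(0.00012300244386334965))
[ 0.4833 -0.2268 -0.1919] -10.993292572207821 [-0.5726 -0.2207 -0.1962 -1.046  -0.1219 -0.453   0.1915 -0.8713]
bar, topmid, bottom [[ 0.4402 -0.2184  0.1422]
 [ 0.4328 -0.217   0.1629]
 [ 0.4833 -0.2268  0.022 ]]
net bar [[178.8809 188.7494]] [[317.3297 222.872 ]]
[ 0.5366  0.2671 -0.2987  0.1725] -17.1167640811715 [-0.2706  0.6999 -0.244  -0.6356 -0.2284 -0.3667 -0.3405 -0.8388 -0.2393
  0.4602  1.164  -0.126 ]
```

```bash
python3 -m pendant '[10,-37,5,-6,0.6, 20,-74,10,-12,0.6, 30,-111,15,-18,0.6, 40,-148,20,-24,0.6, 50,-185,25,-30,0.6, 60,-222,30,-36,0.6, 70,-259,35,-42,0.6, 80,-296,40,-48,0.6]' 20
```

```text
clock: 1.97
position: [0.3159, 0.2267, 0.26]
eef_rot: [0.0, 0.591, 0.807, 0.0]
wrist_force: [0.6, -0.2, 0.3]
opening: 0.0341
```

```bash
python3 -m pendant '[10,-37,0,-4,0.6, 20,-74,0,-8,0.6, 30,-111,0,-12,0.6, 40,-148,0,-16,0.6, 50,-185,0,-20,0.6, 60,-222,0,-24,0.6, 70,-259,0,-27,0.6, 80,-296,0,-29,0.6]'
```

```text
clock: 2.63
position: [0.3959, -0.0712, 0.2603]
eef_rot: [0.001, 0.775, 0.632, 0.001]
wrist_force: [0.1, 0.7, 0.5]
opening: 0.0338
```

```bash
cat >> h.py <<'E'
def pose():
    o=status.get_obs(); q=o['eef_rot']; a=np.degrees(2*np.arctan2(q[2],q[1]))-90
    print('t',round(o['clock'],2),'p',np.round(np.array(o['position'])*1000,1),'jawyaw',round(a,2),'F',np.round(o['wrist_force'],1),'T',np.round(o['torque'],2),'open',round(o['opening']*1000,1)); return o
E
python3 -c "
from h import *
pose()"
```

```text
t 2.63 p [395.9 -71.2 260.3] jawyaw -11.64 F [0.1 0.7 0.5] T [0.04 0.02 0.07] open 33.8
```

```bash
python3 -m pendant '[10,-37,0,0.6,0.6, 20,-74,0,0.6,0.6, 30,-111,0,0.6,0.6, 40,-146,0,0.6,0.6, 40,-146,-20,0.6,0.6, 40,-146,-45,0.6,0.6, 40,-146,-45,0.6,0.6, 40,-146,-45,0.6,0.6]'
```

```text
clock: 3.3
position: [0.435, -0.2168, 0.2145]
eef_rot: [-0.001, 0.772, 0.636, 0.0]
wrist_force: [0.9, -0.5, 0.2]
opening: 0.0343
```

Run:
```python
from h import *
o=pose(); p=np.array(o['position'])
ims={n:np.ascontiguousarray(viewer.grab_frame(n)[:,:,::-1]) for n in ['scene','top']}
L=[]
for n in ims:
    tip=p-[0,0,.017]
    u=proj(n,[p,tip,[.4328,-.217,.1629]]); print(n,u.round(1))
    x,y=int(u[1,0])-40,int(u[1,1])-45
    c=cv2.resize(ims[n][y:y+90,x:x+80],None,fx=5,fy=5,interpolation=cv2.INTER_CUBIC)
    for k,col in [(1,(0,255,255)),(2,(0,255,0))]:
        cv2.circle(c,tuple(int(v) for v in ((u[k]-[x,y])*5+2)),3,col,1)
    L.append(c)
cv2.imwrite('pics/c2.png',np.hstack(L))
```

```text
t 3.3 p [ 435.  -216.8  214.5] jawyaw -11.06 F [ 0.9 -0.5  0.2] T [-0.    0.05 -0.02] open 34.3
scene [[174.9 176.4]
 [175.7 179.1]
 [177.  184. ]]
top [[320.4 224. ]
 [319.6 224.1]
 [318.  224.8]]
```

View pics/c2.png

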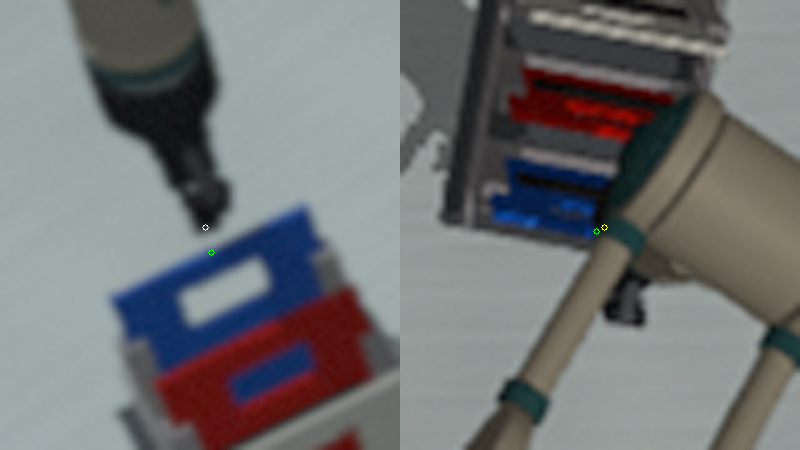

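The predicted top-edge midpoint (211,253) falls on the board's edge in the scene crop, and the fingers sit right above it. I'll descend.

```bash
python3 -m pendant '[0,0,-12,0,0.6, 0,0,-24,0,0.6, 0,0,-32,0,0.6, 0,0,-38,0,0.6, 0,0,-42,0,0.6, 0,0,-46,0,0.6, 0,0,-50,0,0.6, 0,0,-50,0,0.6]'; python3 -c "
from h import *
pose()"
```

```text
clock: 4.07
position: [0.4363, -0.2171, 0.1661]
eef_rot: [0.001, 0.772, 0.636, 0.001]
wrist_force: [-1.2, 0.4, -0.8]
opening: 0.0342
t 4.07 p [ 436.3 -217.1  166.1] jawyaw -11.01 F [-1.2  0.4 -0.8] T [0.06 0.05 0.01] open 34.2
```

Now I'll close gently to 20 N.

```bash
python3 -m pendant '[0,0,-2,0,0.7, 0,0,-2,0,0.75, 0,0,-2,0,0.8, 0,0,-2,0,0.84, 0,0,-2,0,0.88, 0,0,-2,0,0.92, 0,0,-2,0,1, 0,0,-2,0,1]' 30; python3 -c "
from h import *
pose()"
```

```text
clock: 4.73
position: [0.4363, -0.2172, 0.1642]
eef_rot: [0.001, 0.772, 0.636, 0.001]
wrist_force: [0.4, 0.0, -0.0]
opening: 0.0002
t 4.73 p [ 436.3 -217.2  164.2] jawyaw -11.01 F [ 0.4  0.  -0. ] T [-0.02  0.01 -0.06] open 0.2
```

Run:
```python
from h import *
o=pose(); p=np.array(o['position'])
ims={n:np.ascontiguousarray(viewer.grab_frame(n)[:,:,::-1]) for n in ['scene','top']}
L=[]
for n in ims:
    u=proj(n,[p,p-[0,0,.017],[.4328,-.217,.1629]]); print(n,u.round(1))
    x,y=int(u[1,0])-33,int(u[1,1])-35
    c=cv2.resize(ims[n][y:y+75,x:x+66],None,fx=6,fy=6,interpolation=cv2.INTER_CUBIC)
    for k,col in [(1,(0,255,255)),(2,(0,255,0))]:
        cv2.circle(c,tuple(int(v) for v in ((u[k]-[x,y])*6+3)),3,col,1)
    L.append(c); print(x,y)
cv2.imwrite('pics/c3.png',np.hstack(L))
```

```text
t 4.73 p [ 436.3 -217.2  164.2] jawyaw -11.01 F [ 0.4  0.  -0. ] T [-0.02  0.01 -0.06] open 0.2
scene [[177.5 184.5]
 [178.3 187.1]
 [177.  184. ]]
145 152
top [[318.1 223.9]
 [317.3 223.9]
 [318.  224.8]]
284 188
```

View pics/c3.png

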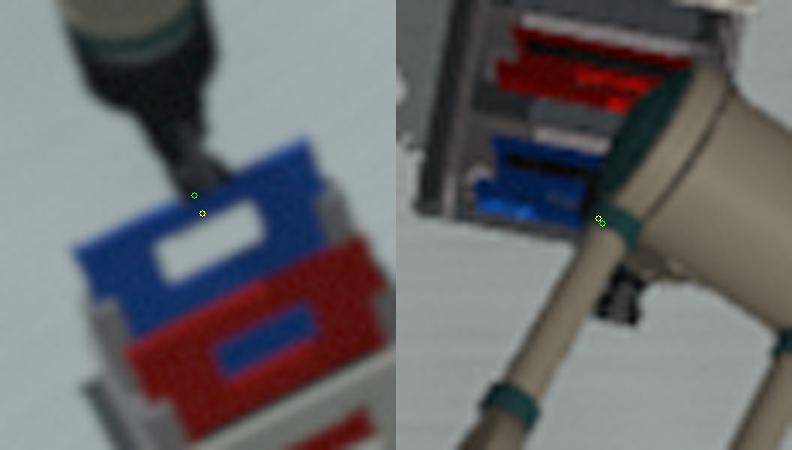

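Run:
```python
from h import *
print(arm.tips_ahead,[a for a in dir(arm) if a[0]!='_'])
im=viewer.grab_frame('scene')[:,:,::-1]
c=im[145:205,150:210].astype(float); c=np.clip((c/255)**.5*255*1.1,0,255).astype(np.uint8)
cv2.imwrite('pics/c4.png',cv2.resize(c,None,fx=10,fy=10,interpolation=cv2.INTER_CUBIC))
```

```text
0.017 ['IKError', 'tips_ahead']
```

View pics/c4.png

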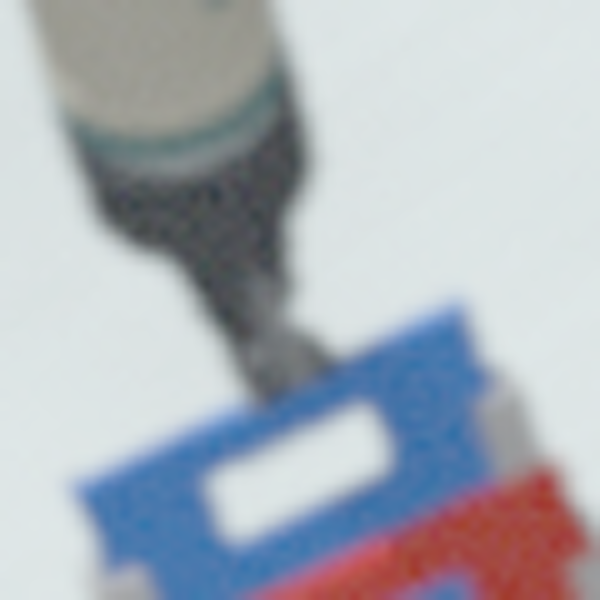

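Run:
```python
from h import *
np.set_printoptions(precision=1,suppress=True)
c,s=np.cos(-.1919),np.sin(-.1919)
R=np.array([[c,-s],[s,c]]); o=np.array([.4833,-.2268])+R@[.075,0]
P=[np.r_[o+R@[x,y],0] for x,y in [(0,0),(-.135,-.1),(-.135,.1),(.135,.1),(.135,-.1)]]
print(o);print(proj('scene',P));print(proj('top',P))
for n in ['scene','top']:
    im=viewer.grab_frame(n)[:,:,::-1]
    u=proj(n,P)
    x0,y0=u.min(0).astype(int)-25; x1,y1=u.max(0).astype(int)+25
    f=4; cc=cv2.resize(im[y0:y1,x0:x1],None,fx=f,fy=f,interpolation=cv2.INTER_CUBIC)
    cc=np.clip((cc/255.)**.6*255,0,255).astype(np.uint8)
    cv2.polylines(cc,[(((u[1:]-[x0,y0])+.5)*f).astype(int)],True,(0,255,255),1)
    # board wire in all 3 slots
    a=-.35
    for k in (-.075,0,.075):
        B=[]
        for y,z in [(-.075,.15),(.075,.15),(.03,.128),(-.03,.128),(-.03,.096),(.03,.096)]:
            x=.004*np.cos(a)+z*np.sin(a); zz=.022-.004*np.sin(a)+z*np.cos(a)
            B.append(np.r_[o+R@[k+x,y],zz])
        v=((proj(n,B)-[x0,y0]+.5)*f).astype(int)
        cv2.line(cc,v[0],v[1],(0,255,0),1); cv2.polylines(cc,[v[2:]],True,(0,255,0),1)
    cv2.imwrite(f'pics/w_{n}.png',cc); 
a,b=cv2.imread('pics/w_scene.png'),cv2.imread('pics/w_top.png'); h=max(a.shape[0],b.shape[0])
a=cv2.copyMakeBorder(a,0,h-a.shape[0],0,0,0);b=cv2.copyMakeBorder(b,0,h-b.shape[0],0,0,0)
m=np.hstack([a,b]);k=min(800/m.shape[1],600/m.shape[0]);print(m.shape);cv2.imwrite('pics/w.png',cv2.resize(m,None,fx=k,fy=k))
```

```text
[ 0.6 -0.2]
[[199.3 233.2]
 [158.5 217.1]
 [206.8 193. ]
 [241.9 250.1]
 [190.8 278.1]]
[[316.1 195. ]
 [334.7 231.7]
 [286.7 222.9]
 [297.8 159. ]
 [344.9 167.7]]
(544, 964, 3)
```

View pics/w.png

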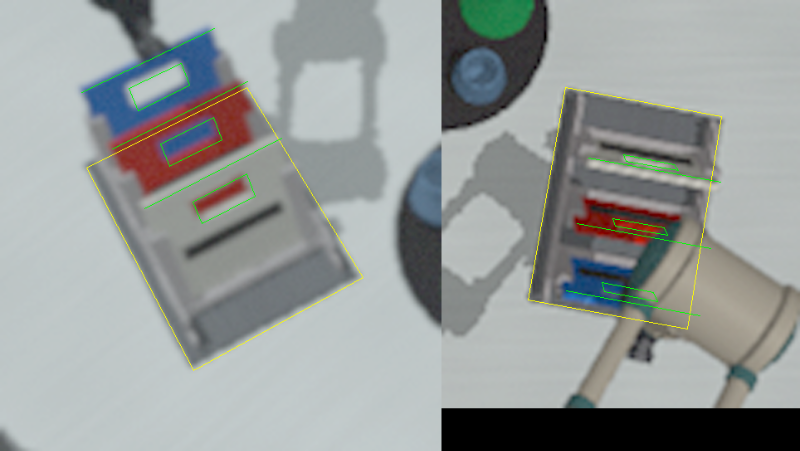

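Run:
```python
from h import *
np.set_printoptions(precision=1,suppress=True)
p=np.array([.236,.524,.22]); a=np.radians(65.8); j=np.array([np.cos(a),np.sin(a),0])
for n in ['scene','top']:
    print(n); print(proj(n,[p+s*j*.045+[0,0,-.017+.013] for s in(-1,0,1)]+[p-[0,0,.017],p,p+[0,0,.1]])/.64)
pb=np.array([.4363,-.2172,.1642])
print(proj('scene',[pb+[0,0,z] for z in (-.017,0,.05,.1)]))
im=cv2.imread('pics/scene0.png')[0:90,400:520]; im2=cv2.imread('pics/top0.png')[400:520,80:220]
m=np.zeros((600,800,3),np.uint8)
f=lambda x:np.clip((cv2.resize(x,None,fx=3.3,fy=3.3,interpolation=2)/255.)**.6*255,0,255).astype(np.uint8)
A,B=f(im),f(im2); m[:A.shape[0],:A.shape[1]]=A; m[150:150+B.shape[0],398-62:398-62+B.shape[1]]=B
cv2.imwrite('pics/g.png',m)
```

```text
scene
[[442.5  69.8]
 [458.9  66.1]
 [475.1  62.5]
 [458.5  70.1]
 [459.   64.9]
 [461.7  32.6]]
top
[[184.3 453.6]
 [165.6 445.2]
 [147.  436.9]
 [167.9 444.4]
 [164.9 445.5]
 [145.2 453. ]]
[[178.3 187.1]
 [177.5 184.5]
 [175.  176.7]
 [172.4 168.5]]
```

View pics/g.png

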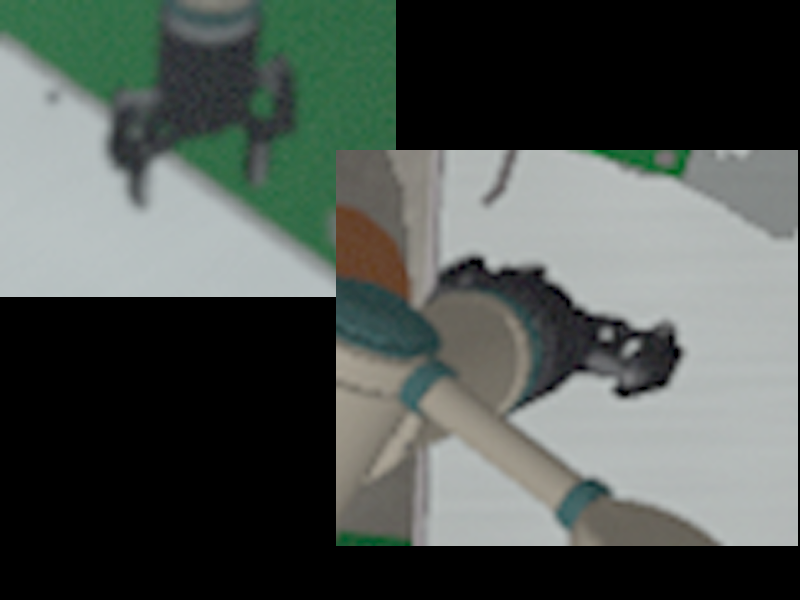

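Run:
```python
from h import *
np.set_printoptions(precision=4,suppress=True)
print(tri(np.array((442.4,62.1))*.64,np.array((184.2,460.6))*.64))
p=np.array([.236,.524,.22]); a=np.radians(65.8); j=np.array([np.cos(a),np.sin(a),0]); print('pred',p-j*.045-[0,0,.004])
# robot base check
print(proj('scene',[[0,0,0]])/.64,proj('top',[[0,0,0]])/.64)
```

```text
(array([0.2093, 0.4809, 0.2354]), np.float64(0.012000725585018236))
pred [0.2176 0.483  0.216 ]
[[256.8709 172.837 ]] [[404.9557 524.9119]]
```

```bash
python3 -m pendant '[0,0,8,0,1, 0,0,20,0,1, 0,0,40,0,1, 0,0,60,0,0.9, 0,0,60,0,0.6, 0,0,60,0,0.6, 0,0,60,0,0.6, 0,0,60,0,0.6]'
```

```text
clock: 5.65
position: [0.4356, -0.2167, 0.2232]
eef_rot: [0.0, 0.772, 0.636, 0.001]
wrist_force: [0.7, -0.4, -0.2]
opening: 0.0341
```

Free closing with no contact, and the fingertips sit about 5 px higher in the image than predicted at both poses. So the real tips look about 20 mm higher than the stated 17 mm ahead of the TCP. I'll go lower while watching the force.

```bash
python3 -m pendant '[0,0,-20,0,0.6, 0,0,-40,0,0.6, 0,0,-55,0,0.6, 0,0,-61,0,0.6, 0,0,-65,0,0.6, 0,0,-69,0,0.6, 0,0,-73,0,0.6, 0,0,-73,0,0.6]'; python3 -c "
from h import *
pose()"
```

```text
clock: 6.32
position: [0.4356, -0.2167, 0.1499]
eef_rot: [0.0, 0.772, 0.636, 0.001]
wrist_force: [0.4, -0.0, -0.7]
opening: 0.0342
t 6.32 p [ 435.6 -216.7  149.9] jawyaw -11.01 F [ 0.4 -0.  -0.7] T [-0.03 -0.01 -0.03] open 34.2
```

```bash
python3 -m pendant '[0,0,0,0,0.7, 0,0,0,0,0.75, 0,0,0,0,0.8, 0,0,0,0,0.84, 0,0,0,0,0.88, 0,0,0,0,0.92, 0,0,0,0,1, 0,0,0,0,1]' 30; python3 -c "
from h import *
pose()"
```

```text
clock: 6.98
position: [0.4337, -0.2164, 0.1516]
eef_rot: [-0.001, 0.772, 0.636, -0.001]
wrist_force: [-6.7, 2.8, 12.7]
opening: 0.0003
t 6.98 p [ 433.7 -216.4  151.6] jawyaw -10.98 F [-6.7  2.8 12.7] T [ 0.29  1.22 -0.03] open 0.3
```

Run:
```python
from h import *
L=[]
for n,(x,y,w,h) in {'scene':(145,145,66,75),'top':(284,178,66,75)}.items():
    c=viewer.grab_frame(n)[y:y+h,x:x+w,::-1]
    c=cv2.resize(c,None,fx=6,fy=6,interpolation=2); L.append(np.clip((c/255.)**.5*255,0,255).astype(np.uint8))
cv2.imwrite('pics/c5.png',np.hstack(L))
```

```text
(no output)
```

View pics/c5.png

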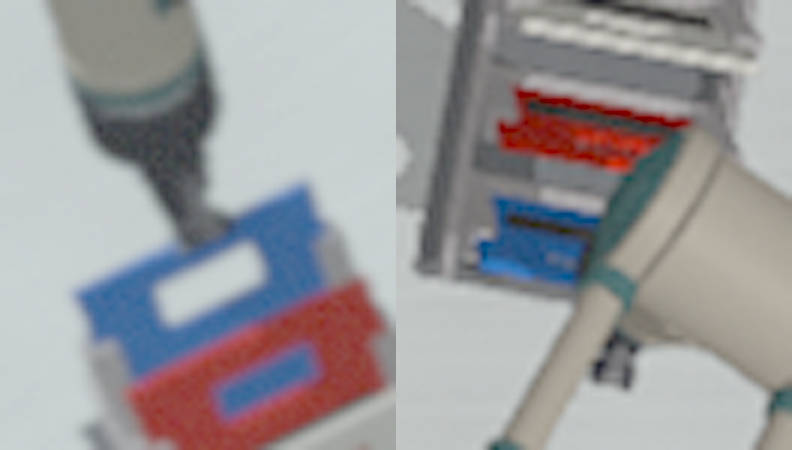

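Now the tips rest on the board's top edge (scene crop 205,240), so the tips sit about 27 mm higher than reported. I'll lift, open, and go about 15 mm deeper than this contact.

```bash
python3 -m pendant '[0,0,10,0,1, 2,0,20,0,0.8, 2,0,20,0,0.6, 2,0,20,0,0.6, 2,0,10,0,0.6, 2,0,0,0,0.6, 2,0,-5,0,0.6, 2,0,-5,0,0.6]' 30; python3 -c "
from h import *
pose()"
```

```text
clock: 7.75
position: [0.434, -0.2154, 0.144]
eef_rot: [-0.003, 0.772, 0.636, -0.002]
wrist_force: [-0.2, -0.3, -0.4]
opening: 0.0339
t 7.75 p [ 434.  -215.4  144. ] jawyaw -10.98 F [-0.2 -0.3 -0.4] T [ 0.03 -0.03 -0.07] open 33.9
```

```bash
python3 -m pendant '[0,0,-3,0,0.6, 0,0,-6,0,0.6, 0,0,-9,0,0.6, 0,0,-10,0,0.6, 0,0,-10,0,0.6, 0,0,-10,0,0.6, 0,0,-10,0,0.6, 0,0,-10,0,0.6]' 30; python3 -c "
from h import *
pose()"
```

```text
clock: 8.42
position: [0.4342, -0.2155, 0.1343]
eef_rot: [-0.003, 0.772, 0.636, -0.001]
wrist_force: [0.1, -0.7, -0.8]
opening: 0.0341
t 8.42 p [ 434.2 -215.5  134.3] jawyaw -10.98 F [ 0.1 -0.7 -0.8] T [ 0.    0.02 -0.01] open 34.1
```

```bash
python3 -m pendant '[0,0,0,0,0.7, 0,0,0,0,0.76, 0,0,0,0,0.8, 0,0,0,0,0.84, 0,0,0,0,0.87, 0,0,0,0,0.9, 0,0,0,0,0.92, 0,0,0,0,0.92]' 25; python3 -c "
from h import *
pose()"
```

```text
clock: 9.08
position: [0.4341, -0.2155, 0.1345]
eef_rot: [-0.003, 0.772, 0.636, -0.001]
wrist_force: [-2.4, 0.7, 5.3]
opening: 0.0128
t 9.08 p [ 434.1 -215.5  134.5] jawyaw -10.98 F [-2.4  0.7  5.3] T [ 0.01  0.21 -0.05] open 12.8
```

```bash
python3 -m pendant '[0,0,0,0,1, 0,0,0,0,1, 0,0,0,0,1, 0,0,0,0,1, 0,0,1,0,1, 0,0,2,0,1, -1,0,3,0,1, -1,0,3,0,1]' 40; python3 -c "
from h import *
pose()"
```

```text
clock: 9.75
position: [0.4335, -0.2154, 0.1369]
eef_rot: [-0.003, 0.772, 0.636, -0.001]
wrist_force: [2.9, -0.8, -6.7]
opening: 0.0115
t 9.75 p [ 433.5 -215.4  136.9] jawyaw -10.99 F [ 2.9 -0.8 -6.7] T [-0.14 -0.97 -0.02] open 11.5
```

```bash
python3 -m pendant '[-1.3,0.3,3.8,0,1, -2.7,0.5,7.5,0,1, -4,0.8,11.3,0,1, -5.4,1,15,0,1, -6.7,1.3,18.8,0,1, -8.1,1.6,22.5,0,1, -9.4,1.8,26.3,0,1, -10.8,2.1,30,0,1]' 40; python3 -c "
from h import *
pose()"
```

```text
clock: 10.42
position: [0.4228, -0.2134, 0.1675]
eef_rot: [-0.002, 0.772, 0.636, -0.001]
wrist_force: [4.0, -0.7, -6.4]
opening: 0.0113
t 10.42 p [ 422.8 -213.4  167.5] jawyaw -11.0 F [ 4.  -0.7 -6.4] T [-0.25 -1.15 -0.07] open 11.3
```

```bash
python3 -m pendant '[-1.7,0.3,4.7,0,1, -3.4,0.7,9.4,0,1, -5.1,1,14.1,0,1, -6.7,1.3,18.8,0,1, -8.4,1.6,23.5,0,1, -10.1,2,28.2,0,1, -11.8,2.3,32.9,0,1, -13.5,2.6,37.6,0,1]' 40; python3 -c "
from h import *
pose()"
```

```text
clock: 11.08
position: [0.4094, -0.2109, 0.2057]
eef_rot: [-0.002, 0.772, 0.636, -0.001]
wrist_force: [3.6, -0.7, -2.6]
opening: 0.0114
t 11.08 p [ 409.4 -210.9  205.7] jawyaw -11.0 F [ 3.6 -0.7 -2.6] T [-0.23 -1.07  0.02] open 11.4
```

```bash
python3 -m pendant '[-1.7,0.3,4.7,0,1, -3.4,0.7,9.4,0,1, -5.1,1,14.1,0,1, -6.7,1.3,18.8,0,1, -8.4,1.6,23.5,0,1, -10.1,2,28.2,0,1, -11.8,2.3,32.9,0,1, -13.5,2.6,37.6,0,1]' 40; python3 -c "
from h import *
pose()"
```

```text
clock: 11.75
position: [0.3935, -0.2075, 0.2433]
eef_rot: [-0.004, 0.771, 0.636, -0.002]
wrist_force: [-2.0, 0.3, -0.9]
opening: 0.0067
t 11.75 p [ 393.5 -207.5  243.3] jawyaw -10.98 F [-2.   0.3 -0.9] T [ 0.17  0.57 -0.05] open 6.7
```

```bash
python3 -m pendant '[-1.7,0.3,4.7,0,1, -3.4,0.7,9.4,0,1, -5.1,1,14.1,0,1, -6.7,1.3,18.8,0,1, -8.4,1.6,25,0,1, -10.1,2,32,0,1, -11,2.3,40,0,1, -11,2.3,48,0,1]' 40
python3 - <<'E'
from h import *
pose()
L=[]
for n,(x,y,w,h) in {'scene':(135,125,80,90),'top':(284,178,80,90)}.items():
    c=viewer.grab_frame(n)[y:y+h,x:x+w,::-1]
    c=cv2.resize(c,None,fx=5,fy=5,interpolation=2); L.append(np.clip((c/255.)**.5*255,0,255).astype(np.uint8))
cv2.imwrite('pics/c6.png',np.hstack(L))
E
```

```text
clock: 12.42
position: [0.3823, -0.2052, 0.2922]
eef_rot: [-0.004, 0.772, 0.636, -0.002]
wrist_force: [-0.7, 0.4, -1.6]
opening: 0.0069
t 12.42 p [ 382.3 -205.2  292.2] jawyaw -10.98 F [-0.7  0.4 -1.6] T [-0.01  0.01 -0.02] open 6.9
```

View pics/c6.png

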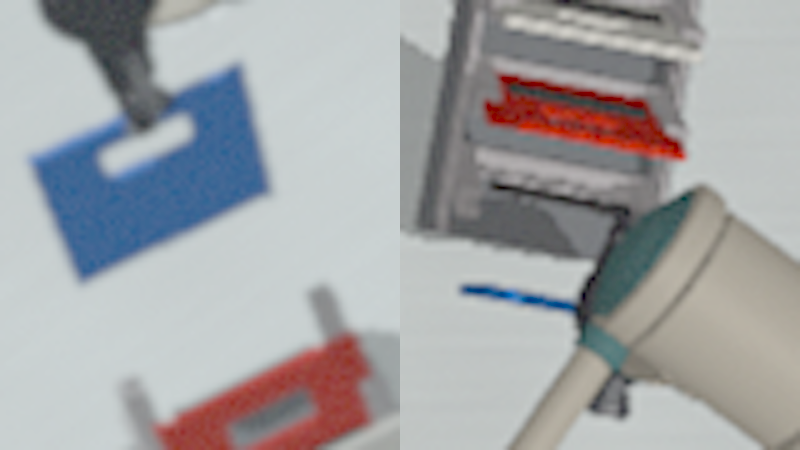

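Board is out and upright (scene crop corners (30,158), (240,63), (272,193), (80,282)), and the red and white boards are still in place. I'll fit its pose relative to the TCP and refine the hook height.

Run:
```python
from h import *
from scipy.optimize import least_squares
np.set_printoptions(precision=4,suppress=True)
S=np.array([(30,158),(240,63),(272,193),(80,282)])/5+[135,125]-.4
T=np.array([[60,290]])/5+[284,178]-.4
def W(p,q):
    c,s=np.cos(p[3]),np.sin(p[3]); q=np.array(q,float)
    return np.c_[c*q[:,0]-s*q[:,1]+p[0],s*q[:,0]+c*q[:,1]+p[1],q[:,2]+p[2]]
cs=[(0.,-.075,.15),(0,.075,.15),(0,.075,0),(0,-.075,0)]
f=lambda p:np.r_[(proj('scene',W(p,cs))-S).ravel(),(proj('top',W(p,[(0,.075,.15)]))-T).ravel()]
for fz in (0,1):
    r=least_squares(lambda p:np.r_[f(p),30*(p[3]+.1919)] if fz else f(p),[.38,-.205,.15,-.19]);print(r.x,np.degrees(r.x[3]),r.fun)
print(np.array([.3823,-.2052,.2922])-r.x[:3])
# networks for hook again (now unobstructed): mean; and refit hook using bar points
for n in('scene','top'):
    for q in ('board_bar','board_blue'):
        print(n,q,[(x['conf'],np.round(x['position'],1)) for x in viewer.landmark_of(n,q)[:2]])
print('pred bar',proj('scene',W(r.x,[(0,0,.128),(0,0,0)])),proj('top',W(r.x,[(0,0,.128)])))
```

```text
[ 0.3746 -0.2015  0.1561 -0.2181] -12.495172012933399 [ 0.262  -0.1987  1.6848  0.1102  1.5639 -0.0562  0.4091 -0.1375  3.2448
  1.9897]
[ 0.3753 -0.2017  0.157  -0.2079] -11.914448372441928 [ 0.3478 -0.0362  1.6198 -0.0777  1.5076 -0.2149  0.4977  0.036   3.2915
  2.0184 -0.4814]
[ 0.007  -0.0035  0.1352]
scene board_bar [(0.72, array([161.5, 147. ]))]
scene board_blue [(0.64, array([170.1, 170.5]))]
top board_bar []
top board_blue [(0.48, array([315.1, 238.3]))]
pred bar [[164.1645 150.5286]
 [171.0436 171.9002]] [[320.269  241.9205]]
```

Run:
```python
from h import *
from scipy.optimize import least_squares
from scipy.spatial.transform import Rotation as Ro
np.set_printoptions(precision=4,suppress=True)
S=np.array([(30,158),(240,63),(272,193),(80,282)])/5+[135,125]-.4
T=np.array([[60,290]])/5+[284,178]-.4
# refine corners with mask
im=viewer.grab_frame('scene').astype(int); m=((im[:,:,2]>im[:,:,0]+35)&(im[:,:,2]>im[:,:,1]+15)).astype(np.uint8); m[:,:135]=0; m[:,195:]=0; m[190:]=0; m[:130]=0
ys,xs=np.nonzero(m); print('mask',xs.min(),xs.max(),ys.min(),ys.max())
pts=np.c_[xs,ys]; print('ext',[pts[np.argmin(pts@d)] for d in ((1,0),(0,1),(-1,0),(0,-1))])
it=viewer.grab_frame('top').astype(int); mt=((it[:,:,2]>it[:,:,0]+35)&(it[:,:,2]>it[:,:,1]+15)); mt[:220]=0;mt[260:]=0;mt[:,:280]=0;mt[:,330:]=0
ys,xs=np.nonzero(mt); print('top mask',xs.min(),xs.max(),ys.min(),ys.max(),ys[xs<=xs.min()+1])
def W(p,q): return Ro.from_euler('ZYX',[p[3],p[4],p[5]]).apply(np.array(q,float))+p[:3]
cs=[(0.,-.075,.15),(0,.075,.15),(0,.075,0),(0,-.075,0)]
f=lambda p:np.r_[(proj('scene',W(p,cs))-S).ravel(),(proj('top',W(p,[(0,.075,.15)]))-T).ravel()]
r=least_squares(lambda p:np.r_[f(p),5*p[4],5*(p[3]+.19)],[.38,-.205,.15,-.19,0,0]);print(r.x,np.degrees(r.x[3:]),r.fun)
print('topmid',W(r.x,[(0,0,.15)]),'bar',W(r.x,[(0,0,.128)]))
```

```text
mask 140 188 138 180
ext [array([140, 156]), array([181, 138]), array([188, 160]), array([151, 180])]
top mask 296 318 235 240 [235 235 236 236]
[ 0.3743 -0.2046  0.1586 -0.1927  0.0158 -0.0316] [-11.0436   0.9039  -1.8129] [ 0.9456 -0.2592  2.2168  0.0491  0.5461 -0.0333 -0.4801 -0.0125  2.8054
  1.6893  0.0789 -0.0137]
topmid [[ 0.3775 -0.2004  0.3085]] bar [[ 0.377  -0.201   0.2865]]
```

```bash
python3 -m pendant '[0,15,0,0,1, 0,45,0,0,1, 5,80,0,0,1, 10,115,0,0,1, 15,150,0,-2,1, 20,185,0,-3,1, 25,220,0,-4,1, 30,255,0,-5,1]' 40; python3 -m pendant '[5,35,0,-1,1, 10,70,0,-1,1, 15,105,0,-1,1, 20,140,0,-1,1, 25,170,0,-1,1, 30,200,0,-1,1, 34,220,0,-1,1, 34,226,0,-1,1]' 40
python3 -m pendant '[0,0,-15,0,1, 2,6,-30,0,1, 5,10,-40,0,1, 8,12,-45,0,1, 8,12,-50,0,1, 8,12,-50,0,1, 8,12,-50,0,1, 8,12,-50,0,1]' 40
python3 - <<'E'
from h import *
pose()
L=[]
for n,(x,y,w,h) in {'scene':(245,90,80,100),'top':(150,160,80,100)}.items():
    c=viewer.grab_frame(n)[y:y+h,x:x+w,::-1]
    c=cv2.resize(c,None,fx=5,fy=5,interpolation=2); L.append(np.clip((c/255.)**.5*255,0,255).astype(np.uint8))
cv2.imwrite('pics/c7.png',np.hstack(L))
E
```

```text
clock: 13.48
position: [0.4121, 0.0516, 0.2907]
eef_rot: [-0.005, 0.799, 0.602, -0.002]
wrist_force: [0.8, -0.9, -1.7]
opening: 0.0069
clock: 14.15
position: [0.4465, 0.2809, 0.2897]
eef_rot: [-0.006, 0.803, 0.596, -0.002]
wrist_force: [-0.8, -0.0, -1.7]
opening: 0.0063
clock: 14.82
position: [0.4549, 0.2926, 0.2405]
eef_rot: [-0.006, 0.803, 0.596, -0.001]
wrist_force: [-0.6, -0.4, -0.8]
opening: 0.0066
t 14.82 p [454.9 292.6 240.5] jawyaw -16.89 F [-0.6 -0.4 -0.8] T [0.02 0.   0.02] open 6.6
```

View pics/c7.png

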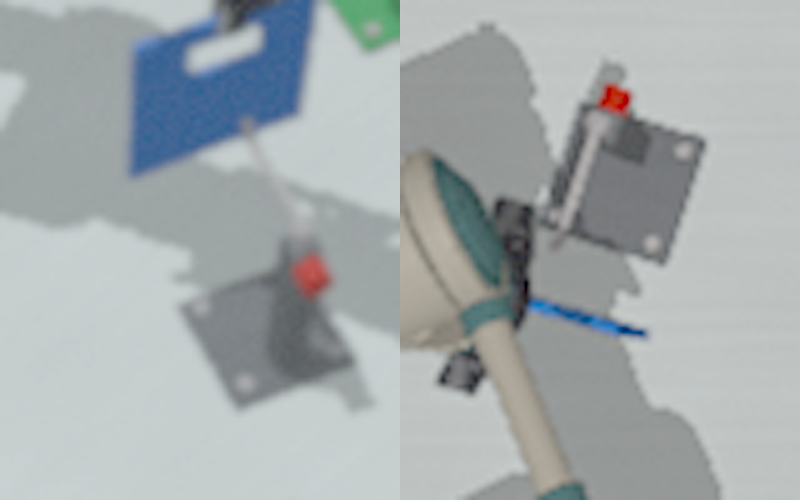

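Run:
```python
from h import *
from scipy.optimize import least_squares
np.set_printoptions(precision=4,suppress=True)
S=np.array([(134,42),(131,176),(299,112),(186,50),(188,75),(263,50),(260,25)])/5+[245,90]-.4
T=np.array([[247,334]])/5+[150,160]-.4
q=np.array([(0,-.075,.15),(0,-.075,0),(0,.075,0),(0,-.03,.128),(0,-.03,.096),(0,.03,.096),(0,.03,.128)])
def W(p,q):
    c,s=np.cos(p[3]),np.sin(p[3]); q=np.array(q,float)
    return np.c_[c*q[:,0]-s*q[:,1]+p[0],s*q[:,0]+c*q[:,1]+p[1],q[:,2]+p[2]]
for wt in (1,0,3):
    f=lambda p:np.r_[(proj('scene',W(p,q))-S).ravel(),wt*(proj('top',W(p,[(0,-.075,.15)]))-T).ravel(),20*(p[3]+.295)]
    r=least_squares(f,[.447,.2955,.105,-.295]);print(wt,r.x,np.degrees(r.x[3]),r.fun)
print(proj('scene',W(r.x,q))-S)
```

```text
1 [ 0.46    0.2805  0.129  -0.309 ] -17.705003830908293 [-0.9358  0.494  -1.1903  0.6906  0.3405  0.9936 -0.05   -0.7981 -0.8361
  0.2222 -1.0685  0.093   0.1728 -0.9709 -2.7062 -1.8809 -0.2802]
0 [ 0.4325  0.3127  0.0823 -0.306 ] -17.53103505430729 [ 0.206   0.6628 -0.1032 -0.1222  0.1175  0.5561  0.6259 -0.6692 -0.157
  0.1231 -0.9662  0.1528  0.2525 -0.6801 -0.      0.     -0.2195]
3 [ 0.4594  0.2738  0.1322 -0.35  ] -20.05467552411168 [-2.8041  0.142  -2.9151  0.4199 -0.5859  1.8316 -1.6471 -0.7848 -2.4065
  0.2513 -2.2992  0.5757 -1.0773 -0.5007 -3.3402 -2.555  -1.1004]
[[-2.8041  0.142 ]
 [-2.9151  0.4199]
 [-0.5859  1.8316]
 [-1.6471 -0.7848]
 [-2.4065  0.2513]
 [-2.2992  0.5757]
 [-1.0773 -0.5007]]
```

The view shows the board clear in front of the hook tip, with the hole centre at crop (225,50) and the tip at (247,122). The two-camera height estimates scatter too much, so I'll feel the bar with the board's lower edge: raise, move over the bar, and lower slowly.

```bash
python3 -m pendant '[0,0,30,0,1, 0,0,65,0,1, 0,0,100,0,1, 0,0,120,0,1, 0,0,130,0,1, 15,-5,130,0,1, 40,-12,130,0,1, 65,-20,130,0,1]' 40; python3 -m pendant '[15,-5,0,0,1, 24,-8,0,0,1, 24,-8,-5,0,1, 24,-8,-15,0,1, 24,-8,-25,0,1, 24,-8,-30,0,1, 24,-8,-32,0,1, 24,-8,-32,0,1]' 40;  python3 -c "
from h import *
pose()"
```

```text
clock: 15.58
position: [0.5203, 0.2724, 0.3696]
eef_rot: [-0.006, 0.803, 0.596, -0.002]
wrist_force: [0.7, 1.4, -1.4]
opening: 0.0066
clock: 16.25
position: [0.5432, 0.2646, 0.337]
eef_rot: [-0.006, 0.803, 0.596, -0.003]
wrist_force: [-0.7, -0.5, -1.8]
opening: 0.0064
t 16.25 p [543.2 264.6 337. ] jawyaw -16.76 F [-0.7 -0.5 -1.8] T [-0.01 -0.01 -0.04] open 6.4
```

```bash
for i in 1; do python3 -m pendant '[0,0,-1,0,1, 0,0,-2,0,1, 0,0,-3,0,1, 0,0,-4,0,1, 0,0,-5,0,1, 0,0,-5.5,0,1, 0,0,-6,0,1, 0,0,-6,0,1]'; done; python3 -m pendant '[0,0,-1,0,1, 0,0,-2,0,1, 0,0,-3,0,1, 0,0,-4,0,1, 0,0,-5,0,1, 0,0,-5,0,1, 0,0,-5,0,1, 0,0,-5,0,1]'
```

```text
clock: 16.92
position: [0.5432, 0.2645, 0.3308]
eef_rot: [-0.006, 0.803, 0.596, -0.003]
wrist_force: [0.9, -0.0, -1.3]
opening: 0.0067
clock: 17.58
position: [0.5432, 0.2645, 0.3258]
eef_rot: [-0.006, 0.803, 0.596, -0.003]
wrist_force: [-0.2, -0.3, -1.6]
opening: 0.007
```

```bash
python3 -m pendant '[0,0,-1,0,1, 0,0,-2,0,1, 0,0,-3,0,1, 0,0,-3.5,0,1, 0,0,-4,0,1, 0,0,-4,0,1, 0,0,-4,0,1, 0,0,-4,0,1]'
```

```text
clock: 18.25
position: [0.5432, 0.2645, 0.3219]
eef_rot: [-0.006, 0.803, 0.596, -0.003]
wrist_force: [-0.5, -0.1, -1.1]
opening: 0.0069
```

```bash
python3 -m pendant '[0,0,-1,0,1, 0,0,-2,0,1, 0,0,-3,0,1, 0,0,-3.5,0,1, 0,0,-4,0,1, 0,0,-4,0,1, 0,0,-4,0,1, 0,0,-4,0,1]'
```

```text
clock: 18.92
position: [0.5432, 0.2646, 0.3179]
eef_rot: [-0.006, 0.803, 0.596, -0.003]
wrist_force: [0.6, -0.1, -1.4]
opening: 0.0067
```

```bash
python3 -m pendant '[0,0,-1,0,1, 0,0,-2,0,1, 0,0,-3,0,1, 0,0,-3.5,0,1, 0,0,-4,0,1, 0,0,-4,0,1, 0,0,-4,0,1, 0,0,-4,0,1]'
```

```text
clock: 19.58
position: [0.5433, 0.2646, 0.314]
eef_rot: [-0.006, 0.803, 0.596, -0.002]
wrist_force: [0.0, -0.0, -0.7]
opening: 0.0068
```

```bash
python3 -m pendant '[0,0,-1,0,1, 0,0,-2,0,1, 0,0,-3,0,1, 0,0,-3.5,0,1, 0,0,-4,0,1, 0,0,-4,0,1, 0,0,-4,0,1, 0,0,-4,0,1]'
```

```text
clock: 20.25
position: [0.5433, 0.2646, 0.31]
eef_rot: [-0.006, 0.803, 0.596, -0.002]
wrist_force: [0.2, 0.1, -1.1]
opening: 0.0068
```

```bash
python3 -m pendant '[0,0,-1,0,1, 0,0,-2,0,1, 0,0,-3,0,1, 0,0,-3.5,0,1, 0,0,-4,0,1, 0,0,-4,0,1, 0,0,-4,0,1, 0,0,-4,0,1]'
```

```text
clock: 20.92
position: [0.5434, 0.2646, 0.306]
eef_rot: [-0.006, 0.803, 0.596, -0.002]
wrist_force: [0.1, 0.5, -1.3]
opening: 0.0065
```

```bash
python3 -m pendant '[0,0,-1,0,1, 0,0,-2,0,1, 0,0,-3,0,1, 0,0,-3.5,0,1, 0,0,-4,0,1, 0,0,-4,0,1, 0,0,-4,0,1, 0,0,-4,0,1]'
```

```text
clock: 21.58
position: [0.544, 0.2648, 0.3052]
eef_rot: [-0.005, 0.803, 0.596, 0.0]
wrist_force: [-1.3, -0.3, 9.3]
opening: 0.0065
```

```bash
python3 -m pendant '[0,0,-1,0,1, 0,0,-2,0,1, 0,0,-3,0,1, 0,0,-3.5,0,1, 0,0,-4,0,1, 0,0,-4,0,1, 0,0,-4,0,1, 0,0,-4,0,1]'
```

```text
clock: 22.25
position: [0.5452, 0.2652, 0.3051]
eef_rot: [-0.004, 0.803, 0.597, 0.003]
wrist_force: [-1.7, -0.2, 13.7]
opening: 0.0067
```

Run:
```python
from h import *
from scipy.optimize import least_squares
np.set_printoptions(precision=2,suppress=True)
pose()
im=viewer.grab_frame('scene'); cv2.imwrite('pics/s8.png',im[:,:,::-1]); it=viewer.grab_frame('top'); cv2.imwrite('pics/t8.png',it[:,:,::-1])
for n,i,(x0,x1,y0,y1) in (('scene',im,(255,340,70,150)),('top',it,(150,225,160,250))):
    i=i.astype(int); m=((i[:,:,2]>i[:,:,0]+35)&(i[:,:,2]>i[:,:,1]+15)); k=np.zeros_like(m); k[y0:y1,x0:x1]=1; m&=k
    ys,xs=np.nonzero(m); P=np.c_[xs,ys]; print(n,len(P),cv2.boxPoints(cv2.minAreaRect(P.astype(np.float32))),cv2.convexHull(P.astype(np.int32))[:,0].tolist())
for n in('scene','top'):
  for q in('board_blue','board_bar'): print(n,q,[(round(x['conf'],2),np.array(x['position'])) for x in viewer.landmark_of(n,q)[:2]])
```

```text
t 22.25 p [545.2 265.2 305.1] jawyaw -16.76 F [-1.7 -0.2 13.7] T [-0.18  0.33 -0.01] open 6.7
scene 905 [[273.66 107.36]
 [323.24  89.86]
 [332.14 115.07]
 [282.55 132.57]] [[324, 92], [319, 114], [318, 118], [314, 120], [287, 131], [284, 132], [283, 132], [282, 131], [282, 129], [283, 114], [284, 105], [286, 103], [320, 91], [323, 91]]
top 113 [[179.13 195.04]
 [180.49 190.28]
 [205.06 197.3 ]
 [203.7  202.06]] [[204, 201], [201, 201], [193, 199], [183, 196], [181, 195], [180, 193], [180, 192], [181, 191], [182, 191], [190, 193], [197, 195], [199, 196], [203, 199], [204, 200]]
scene board_blue [(0.92, array([300.9, 122.6])), (0.25, array([304. ,  99.4]))]
scene board_bar [(0.88, array([303.7,  94.1])), (0.17, array([294.6, 215.1]))]
top board_blue [(0.43, array([183.2, 193.4]))]
top board_bar [(0.68, array([178.3, 190.5])), (0.22, array([401.7, 219.4]))]
```

Contact at TCP z ≈ 0.3055, on the bar: the lower-edge midpoint is at scene (301,122.6), which lies on the bar's line. That puts the bar top at about 0.18. I'll insert at TCP z ≈ 0.196.

```bash
python3 -m pendant '[0,0,8,0,1, 0,0,20,0,1, 0,0,28,0,1, -15,4,28,0,1, -40,12,28,0,1, -65,19,28,0,1, -85,25,28,0,1, -93,27,28,0,1]' 40; python3 -m pendant '[0,0,0,0,1, 0,0,-15,0,1, 0,0,-45,0,1, 0,0,-75,0,1, 0,0,-100,0,1, 0,0,-120,0,1, 0,0,-132,0,1, 0,0,-136,0,1]' 40; python3 -m pendant '[0,0,0,0,1,0,0,0,0,1,0,0,0,0,1,0,0,0,0,1,0,0,0,0,1,0,0,0,0,1,0,0,0,0,1,0,0,0,0,1]' 40
python3 - <<'E'
from h import *
np.set_printoptions(precision=2,suppress=True)
pose()
for n in('scene','top'):
  for q in('board_blue','board_bar'): print(n,q,[(round(x['conf'],2),np.array(x['position'])) for x in viewer.landmark_of(n,q)[:2]])
L=[]
for n,(x,y,w,h) in {'scene':(255,85,60,80),'top':(155,165,60,80)}.items():
    c=viewer.grab_frame(n)[y:y+h,x:x+w,::-1]
    c=cv2.resize(c,None,fx=6,fy=6,interpolation=2); L.append(np.clip((c/255.)**.5*255,0,255).astype(np.uint8))
cv2.imwrite('pics/c9.png',np.hstack(L))
i=viewer.grab_frame('scene').astype(int)
b=((i[:,:,2]>i[:,:,0]+35)&(i[:,:,2]>i[:,:,1]+15))
for r in range(88,142,2): print(r,''.join('B' if v else '.' for v in b[r,262:312]))
E
```

```text
clock: 23.22
position: [0.4494, 0.2928, 0.3331]
eef_rot: [-0.005, 0.802, 0.597, 0.003]
wrist_force: [0.2, 0.8, -2.4]
opening: 0.0067
clock: 23.88
position: [0.4493, 0.2917, 0.1942]
eef_rot: [-0.005, 0.802, 0.597, 0.0]
wrist_force: [-0.9, 0.5, -1.9]
opening: 0.0067
clock: 24.55
position: [0.4494, 0.2918, 0.1945]
eef_rot: [-0.005, 0.802, 0.597, 0.0]
wrist_force: [0.1, 0.4, -1.0]
opening: 0.0068
t 24.55 p [449.4 291.8 194.5] jawyaw -16.69 F [ 0.1  0.4 -1. ] T [-0.03 -0.01  0.05] open 6.8
scene board_blue [(0.92, array([300.9, 122.6])), (0.25, array([304. ,  99.4]))]
scene board_bar [(0.88, array([303.7,  94.1])), (0.17, array([294.6, 215.1]))]
top board_blue [(0.43, array([183.2, 193.4]))]
top board_bar [(0.68, array([178.3, 190.5])), (0.22, array([401.7, 219.4]))]
88 ..................................................
90 ..................................................
92 ..................................................
94 .........................................BBB......
96 .......................................BBBBB......
98 .....................................BBBBBBB......
100
[... 451 characters left out ...]
BBBBBBBBBBBBBBBBBBBBB...BBBBBBB.........
118 ........BBBBBBBBBBBBBBBBBBBBBBBB...BBBBBB.........
120 ........BBBBBBBBBBBBBBBBBBBBBBBBB....BB...........
122 ........BBBBBBBBBBBBBBBBBBBBBBBBB.................
124 .......BBBBBBBBBBBBBBBBBBBBBB.....................
126 .......BBBBBBBBBBBBBBBBB..........................
128 .......BBBBBBBBBBBB...............................
130 .......BBBBBBB....................................
132 ..................................................
134 ..................................................
136 ..................................................
138 ..................................................
140 ..................................................
```

Hole centre is at scene (288,105.5) and the tip at (294.4,116), which lies straight along the hook axis from it about 55 mm away. So height and sideways position both fit. I'll thread it on.

```bash
python3 -m pendant '[6,-2,1,0,1, 13,-4,1,0,1, 20,-6,1,0,1, 27,-8,1,0,1, 34,-10,1,0,1, 41,-12,1,0,1, 48,-15,1,0,1, 52,-16,1,0,1]' 40
```

```text
clock: 25.57
position: [0.5026, 0.2751, 0.195]
eef_rot: [-0.005, 0.802, 0.597, 0.0]
wrist_force: [-0.6, -0.1, -0.3]
opening: 0.0067
```

```bash
python3 -m pendant '[6,-2,0,0,1, 12,-4,0,0,1, 18,-5,0,0,1, 24,-7,0,0,1, 30,-9,0,0,1, 36,-11,0,0,1, 42,-12,0,0,1, 42,-12,0,0,1]' 40
```

```text
clock: 26.23
position: [0.5461, 0.2629, 0.1949]
eef_rot: [-0.004, 0.803, 0.596, 0.001]
wrist_force: [-0.5, -0.5, -2.0]
opening: 0.0067
```

```bash
python3 -m pendant '[0,0,-2,0,1, 0,0,-5,0,1, 0,0,-8,0,1, 0,0,-10,0,1, 0,0,-12,0,1, 0,0,-13,0,1, 0,0,-14,0,1, 0,0,-14,0,1]' 40
```

```text
clock: 26.9
position: [0.5459, 0.2629, 0.1807]
eef_rot: [-0.004, 0.803, 0.596, 0.0]
wrist_force: [0.2, -0.9, -2.1]
opening: 0.0066
```

```bash
python3 -m pendant '[0,0,-0.5,0,1, 0,0,-1,0,1, 0,0,-1.5,0,1, 0,0,-2,0,1, 0,0,-2.5,0,1, 0,0,-2.5,0,1, 0,0,-2.5,0,1, 0,0,-2.5,0,1]' 40
```

```text
clock: 27.57
position: [0.546, 0.2629, 0.1782]
eef_rot: [-0.004, 0.803, 0.596, 0.0]
wrist_force: [0.2, 0.0, -1.8]
opening: 0.0067
```

```bash
python3 -m pendant '[0,0,-0.5,0,1, 0,0,-1,0,1, 0,0,-1.3,0,1, 0,0,-1.6,0,1, 0,0,-1.6,0,1, 0,0,-1.6,0,1, 0,0,-1.6,0,1, 0,0,-1.6,0,1]' 40
```

```text
clock: 28.23
position: [0.5462, 0.2629, 0.1774]
eef_rot: [-0.004, 0.803, 0.596, 0.001]
wrist_force: [-1.7, -0.9, 4.7]
opening: 0.0067
```

```bash
python3 -c "
from h import *
pose()"
```

```text
t 28.23 p [546.2 262.9 177.4] jawyaw -16.77 F [-1.7 -0.9  4.7] T [-0.05  0.22 -0.  ] open 6.7
```

```bash
python3 -m pendant '[0,0,0.3,0,1, 0,0,0.3,0,0.93, 0,0,0.3,0,0.91, 0,0,0.3,0,0.89, 0,0,0.3,0,0.87, 0,0,0.3,0,0.84, 0,0,0.3,0,0.8, 0,0,0.3,0,0.76]' 20; python3 -m pendant '[0,0,0,0,0.73, 0,0,0,0,0.7, 0,0,0,0,0.7, 0,0,0,0,0.7, 0,0,0,0,0.7, 0,0,0,0,0.7, 0,0,0,0,0.7, 0,0,0,0,0.7]' 20
```

```text
clock: 28.9
position: [0.5461, 0.2629, 0.1775]
eef_rot: [-0.004, 0.803, 0.596, 0.001]
wrist_force: [0.2, -0.2, 0.8]
opening: 0.0207
clock: 29.57
position: [0.5461, 0.2629, 0.1775]
eef_rot: [-0.004, 0.803, 0.596, 0.001]
wrist_force: [0.7, -0.4, -0.8]
opening: 0.0257
```

```bash
python3 -m pendant '[0,0,2,0,0.7, 0,0,5,0,0.7, 0,0,9,0,0.7, 0,0,15,0,0.7, 0,0,22,0,0.7, 0,0,30,0,0.7, 0,0,40,0,0.7, 0,0,50,0,0.7]' 20
python3 - <<'E'
from h import *
np.set_printoptions(precision=2,suppress=True)
pose()
i=viewer.grab_frame('scene').astype(int)
b=((i[:,:,2]>i[:,:,0]+35)&(i[:,:,2]>i[:,:,1]+15))
for r in range(100,164,2): print(r,''.join('B' if v else '.' for v in b[r,262:330]))
for q in('board_blue','board_bar'): print(q,[(round(x['conf'],2),np.array(x['position'])) for x in viewer.landmark_of('scene',q)[:2]])
E
```

```text
clock: 30.23
position: [0.5463, 0.263, 0.2288]
eef_rot: [-0.004, 0.803, 0.596, 0.001]
wrist_force: [0.9, -0.4, 0.6]
opening: 0.0257
t 30.23 p [546.3 263.  228.8] jawyaw -16.76 F [ 0.9 -0.4  0.6] T [ 0.01  0.01 -0.08] open 25.7
100 ....................................................................
102 ....................................................................
104 ....................................................................
106 ....................................................................
108 ....................................................................
110 ....................................................................
112 ....................................................................
114 ....................................................................
116 .....................................................BBBBB..........
118 ..................................................BBBBBBB...........
120 ...........................................BBBBBBBBBBBBBB...........
122 ......................................BBBBBBBBBBBBBBBBBB..........
[... 847 characters left out ...]
B..............................
148 ....................BBBBBBBBBBBBBBBB................................
150 ....................BBBBBBBBBBBB....................................
152 ....................BBBBBB..........................................
154 ....................................................................
156 ....................................................................
158 ....................................................................
160 ....................................................................
162 ....................................................................
board_blue [(0.87, array([298.7, 144.9]))]
board_bar [(0.84, array([298.6, 124.4]))]
```

Released with no snag, and the board is hanging. I'll retreat up and away, let it settle, and take the last picture.

```bash
python3 -m pendant '[0,0,20,0,0.7, 0,0,50,0,0.7, 0,0,85,0,0.7, 0,0,120,0,0.7, -20,0,130,0,0.7, -50,0,130,0,0.7, -85,0,130,0,0.7, -120,0,130,0,0.7]' 20; python3 -m pendant '[-20,0,0,0,0.7, -35,0,0,0,0.7, -40,0,0,0,0.7, -40,0,0,0,0.7, -40,0,0,0,0.7, -40,0,0,0,0.7, -40,0,0,0,0.7, -40,0,0,0,0.7]'
python3 - <<'E'
from h import *
np.set_printoptions(precision=1,suppress=True)
def mk():
    i=viewer.grab_frame('scene').astype(int); b=((i[:,:,2]>i[:,:,0]+35)&(i[:,:,2]>i[:,:,1]+15)); k=np.zeros_like(b);k[105:165,270:330]=1
    ys,xs=np.nonzero(b&k); return len(xs),xs.mean(),ys.mean()
print(mk()); a=viewer.grab_frame('scene'); t=viewer.grab_frame('top')
s=lambda im,x,y,w,h:cv2.resize(im[y:y+h,x:x+w,::-1],(400,int(400*h/w)),interpolation=2)
m=np.vstack([np.hstack([s(a,260,90,80,60+20),s(t,150,150,80,80)])[:400],np.hstack([s(a,140,150,260,130),s(t,150,90,260,130)])])
m=np.clip((m/255.)**.6*255,0,255).astype(np.uint8); print(m.shape); cv2.imwrite('pics/end.png',m)
print(mk()); pose()
E
```

```text
clock: 31.05
position: [0.4257, 0.263, 0.3584]
eef_rot: [-0.004, 0.803, 0.596, 0.002]
wrist_force: [-0.4, 0.8, 0.5]
opening: 0.0254
clock: 31.72
position: [0.3867, 0.263, 0.3579]
eef_rot: [-0.004, 0.803, 0.596, 0.001]
wrist_force: [0.0, 0.1, -0.6]
opening: 0.0252
(722, np.float64(298.0083102493075), np.float64(134.11218836565098))
(600, 800, 3)
(721, np.float64(297.99306518723995), np.float64(134.14008321775313))
t 31.92 p [386.1 263.  358.2] jawyaw -16.83 F [-0.6 -0.1 -0.1] T [ 0. -0. -0.] open 25.7
```

View pics/end.png

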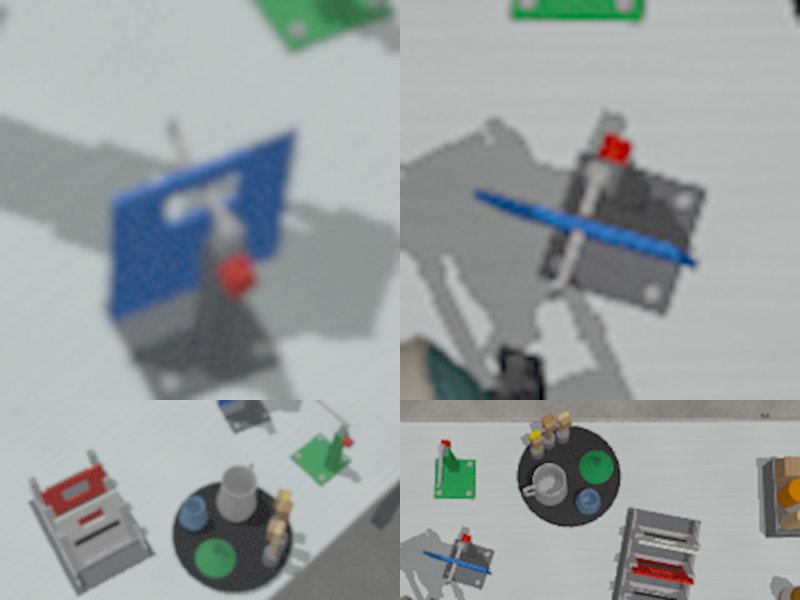

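The board hangs from the middle of the bar, upright and still, with the bar through its hole. The red and white boards and the items on the turntable are in place. Handing in.

```bash
python3 -m pendant '[0,0,0,0,0.7,0,0,0,0,0.7,0,0,0,0,0.7,0,0,0,0,0.7,0,0,0,0,0.7,0,0,0,0,0.7,0,0,0,0,0.7,0,0,0,0,0.7]' && python3 -c "
from h import *
print(ticket.close_job())"
```

```text
clock: 32.58
position: [0.3861, 0.2629, 0.3582]
eef_rot: [-0.004, 0.803, 0.596, 0.002]
wrist_force: [-0.1, 0.2, -0.4]
opening: 0.0256
the job is handed in; nothing more can be done
None
```

The blue board is hanging from the grey hook and the job is handed in, at about 32.6 s of the 61 s allowed.

- **Removal:** I gripped the board by its top edge and drew it along the slant. The pull measured about 7 N.
- **Hook height:** I felt for the bar with the board's lower edge. It touched at TCP z 0.3055, which puts the bar's top at roughly 180 mm.
- **Hanging:** I threaded the hand hole over the hook's tip, lowered the board until about 5 N showed, then opened the gripper part-way and backed off.

**Last checks:** The final pictures show the board hanging upright about midway along the bar. The blue region shifted less than 0.05 px between two frames 0.15 s apart. The wrist force was near zero with the gripper clear. The red and white boards and the turntable items look undisturbed; the soap bottle was mostly outside the final crops.

**What failed or disagreed:**
- **First closings:** The first two closings missed the board. The second pressed on its top edge with about 14 N.
- **Fingertip height:** The real fingertips seemed to stand 20–28 mm higher than the stated TCP offset implies.
- **Camera heights:** The two cameras disagreed by 10 mm or more on the raised board's position. The 180 mm figure depends on that fingertip offset, so I set the hanging height by touch instead of by camera.

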